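Set the truffle boxes into their packing forms

ROBOT

A 6-joint arm with a two-finger parallel gripper is mounted at the origin on the work surface. World frame = base frame: x ahead of the robot, y to its left, z up, the work surface at z = 0. Lengths are in m, angles in degrees, forces in N, time in s.
With the tool pointing down it reaches from about 0.375 to 0.9 m from the base axis. Payload 3.1 kg.
Tool frame: the origin (TCP) lies on the centre line of the jaws, within the pads' length; the fingertips stand 17 mm ahead of it and the grasp point (between the pads) lies 2 mm behind it; z points along the fingers, y is the line along which they close (so a half turn about z gives the same grasp; the last joint's range is limited). The gripper opens to 87 mm and grips with 3 to 60 N. Pads are 19 mm wide; open, the fingers measure 117 mm over their backs; the gripper's body (75 mm by 190 mm) begins 51 mm behind the grasp point.
Start: joints at [-10.227, 30.224, 82.088, -0, 67.689, -10.227], TCP at [0.625, 0, 0.24] pointing down, gripper open.
Joint ranges: [-176.69, 176.69], [-43.24, 126.21], [12.49, 139.97], [-82, 262], [0, 151.66], [-163.58, 163.58]. Speed limits (degrees/s): [159.86, 159.86, 180, 180, 180, 180].

INTERFACE

Orientations are given as a 3x3 rotation matrix whose columns are the frame's x, y, z axes.
In Python, from rig import bot, imaging, finder gives the robot as it stands. The module is installed in compiled form; this text tells all that it offers.
- The arm moves only by the tool play_rows, never from a script. Its argument "motion" is a list that holds one entry, the list of rows, each a list of 6 numbers: the shift along the tool's x, y, z in a scale on which 1.0 is 1 m, then the turn, a rotation vector about the tool's x, y, z in parts of the range, where 1.0 means 120 degrees. In form: [[[dx, dy, dz, wx, wy, wz], ...]]. A call has 1 to 8 rows; each row is the pose to reach, as a shift and turn from the pose commanded when the call began, along the tool's axes at that moment; what a row does not reach only later rows make up. A row lasts 1/12 s, in which the tool goes at most 41.7 mm and 7.16 degrees, less where a joint would pass 70% of its speed; a pose out of reach is approached as far as the arm can. A shift or turn number past 1, either way, is cut back to 1. A call with a gripper value outside its range is refused whole. "fingers" is the finger opening in m, from 0 to 0.087, set as the call begins (left out, the last holds). The fingers move at their own pace and stop on an object; the grip force is fixed at half the most. Time passes only in rows, so rows that repeat a pose let the fingers close. It gives the time, the measured TCP pose, the force, the opening and the grip force at its end, in the units of the state.
- bot.read_state(): the state, without advancing time (a new reading comes with each control period).
- imaging.capture(name): name is "scene" or "side" or "wrist"; returns a dict with "frame" (420x560x3 uint8, red, green, blue), "camera_matrix" (3x3 intrinsics, pixels), "k1" (the pictures are not rectified: a ray, as slopes to the right and down, at radius r is drawn at 1 + k1 r^2 times it, then the intrinsics apply), "R" (3x3) and "t" (3): a world point X has camera coordinates R X + t. Camera axes: x right, y down, z forward; pixel columns grow to the right and rows downward; lengths in m; the calibration is good to about 2 mm. A picture is of the moment at which its call begins. There is no depth.
- bot.hand_in(): hands the job in; it is judged then, once.
Trained networks look in the newest picture that a camera, given by its name, has taken for a name from the list of things; names that differ only in an ending like _2 or _b are one class to them, and where a whole thing is asked for, a point or a joint stands for the part that bears it (a point fixed in the world has none). Each returns a list of dicts, best first, with "confidence" (0 to 1); they miss things now and then, are a little off and sometimes report something else, mostly with a low value. They report only what shows in the picture. A call takes as long as a camera call. They do not tell look-alikes from the thing itself.
- finder.recognise(camera, name): "at" ([x, y, z] in m, in world coordinates, good to about 4 mm: the middle of the surface that is visible of it).
- finder.outline_of(camera, name): "pixels" (420x560 bool, what is visible of it).
The state is a dict: "time_s": time; "joint_positions": joint angles; "qvel": joint speeds; "tau": joint torques, N m; "position": TCP position; "tcp_rot": TCP orientation; "force": force on the tool from outside, world axes, zero at the start; "moment": the same for the moment, N m; "opening": opening from 0.0 (shut) to 1.0 (fully open); "grasp_force": force on a finger pad.
Only numpy, scipy, OpenCV 4.12 (cv2) and the standard library are available. Lean on these libraries where they do the work, as an engineer would, in place of code of your own. Each camera call takes 0.05 s, during which the arm holds its last target. There are 200 camera calls.

TASK

Put each of the four gift boxes upright into the cardboard packing form whose cut-out has the same shape and lining colour, so that it sits flat on the bottom of the cut-out (red round, blue square, purple hexagon, yellow oblong). Set the boxes down gently, do not drop them, and leave the ribbon spool and the jar standing where they are.

Things in the scene. Friction and masses are not known exactly. Their poses are not given: they have to be found in the camera images.
- round_box: Round red gift tin with a gold disc on its lid: diameter 56 mm, 50 mm tall. Loose, 110 to 230 g, stands upright on the table at any yaw. Origin: centre of the underside, z up. 
- square_box: Square blue gift box with a white ribbon cross: 52 x 52 mm, 50 mm tall, sides along its x and y axes. Loose, 110 to 230 g, stands upright on the table at any yaw. Origin: centre of the underside, z up. 
- hex_box: Hexagonal purple gift box with a gold hexagon on its lid: 54 mm across flats (62 mm across corners), 50 mm tall; one pair of flats faces its +y and -y axis, corners lie on its x axis. Loose, 110 to 230 g, stands upright on the table at any yaw. Origin: centre of the underside, z up. 
- oblong_box: Oblong yellow gift box with a white ribbon cross: 72 mm along its x axis, 40 mm along its y axis, 50 mm tall. Loose, 110 to 230 g, stands upright on the table at any yaw. Origin: centre of the underside, z up. 
- round_form: Brown cardboard packing form, a square board 104 x 104 mm, 16 mm high, fixed to the table at any yaw, with one central cut-out 12 mm deep (floor 4 mm above the table). Origin: centre of the underside, z up. The cut-out is round, 70 mm in diameter, its floor lined in red.
- square_form: Brown cardboard packing form, a square board 104 x 104 mm, 16 mm high, fixed to the table at any yaw, with one central cut-out 12 mm deep (floor 4 mm above the table). Origin: centre of the underside, z up. The cut-out is square, 66 x 66 mm, sides along its x and y axes, its floor lined in blue.
- hex_form: Brown cardboard packing form, a hexagonal board 104 mm across flats (120 mm across corners), 16 mm high, fixed to the table at any yaw, with one central cut-out 12 mm deep (floor 4 mm above the table). Origin: centre of the underside, z up. The cut-out is hexagonal, 68 mm across flats, one pair of flats facing its +y and -y axis, corners on its x axis, its floor lined in purple.
- oblong_form: Brown cardboard packing form, a square board 104 x 104 mm, 16 mm high, fixed to the table at any yaw, with one central cut-out 12 mm deep (floor 4 mm above the table). Origin: centre of the underside, z up. The cut-out is oblong, 86 mm along its x axis and 54 mm along its y axis, its floor lined in yellow.
- spool: Pink ribbon spool, a bystander: 52 mm in diameter, 42 mm tall, loose, standing on its flange. Origin: centre of the underside.
- jar: Small amber glass jar with a white cap, a bystander: 48 mm in diameter, 75 mm tall, loose, upright. Origin: centre of the underside.
Things that resemble listed ones, but are neither listed nor needed, are in the scene too. What is shaped like the square_form but green or turquoise is not meant.

How it is judged (in metres and radians):
At the end, for the whole second after the job is handed in: Each gift box stands upright (within 0.08 rad) and at rest on the floor of its own form's cut-out: its underside is 1 to 8 mm above that form's underside and its centre within 13 mm of the form's centre. All four boxes are released (horizontal distance between round_box and round_form below 0.013 m and z of round_box in the frame of round_form between 0.001 and 0.008 m and angle between each of round_box, square_box, hex_box, oblong_box's own z axis and vertical below 0.08 rad and linear speed of each of round_box, square_box, hex_box, oblong_box below 0.02 m/s and angular speed of each of round_box, square_box, hex_box, oblong_box below 0.2 rad/s and horizontal distance between square_box and square_form below 0.013 m and z of square_box in the frame of square_form between 0.001 and 0.008 m and horizontal distance between hex_box and hex_form below 0.013 m and z of hex_box in the frame of hex_form between 0.001 and 0.008 m and horizontal distance between oblong_box and oblong_form below 0.013 m and z of oblong_box in the frame of oblong_form between 0.001 and 0.008 m); the robot touches nothing.
It fails at once if a gift box is dropped (falls free, not held by the fingers, faster than 0.7 m/s, that is from more than about 25 mm) ((linear speed of round_box above 0.7 m/s and contact force between the fingers and round_box below 0.05 N) or (linear speed of square_box above 0.7 m/s and contact force between the fingers and square_box below 0.05 N) or (linear speed of hex_box above 0.7 m/s and contact force between the fingers and hex_box below 0.05 N) or (linear speed of oblong_box above 0.7 m/s and contact force between the fingers and oblong_box below 0.05 N)).
It fails at once if the ribbon spool or the jar is pushed more than 25 mm or tipped over (distance of any of spool, jar from where it was at the start of the episode above 0.025 m or angle between any of spool, jar's own z axis and vertical above 0.5 rad).
It also fails if it takes over 106 s, if anything falls off the work surface, if the arm or the gripper's body presses on something with over 40 N, if the wrist force passes 120 N, or if a joint passes its speed limit or range.

## Working session

There is one attempt and no reset: what is moved stays moved. The work goes in short steps, Python scripts to look and compute and a tool call to move; the robot and the scene stay as the last step left them, time stands still between calls to the robot, and variables do not carry over. Pictures are saved under pics/ and viewed, at most 14 in all, crops included, and the job is handed in when it is done.

Besides the shell and the picture viewer there is one more tool, called as a command line: name --argument value ..., lists and objects as JSON in quotes. play_rows: Moves the arm, as the interface text tells. Its arguments: {"type":"object","properties":{"motion":{"type":"array"},"fingers":{"type":"number"}},"required":["motion"]}

```bash
mkdir -p pics
cat > h.py <<'E'
import numpy as np, cv2
from rig import bot, imaging, finder
def px2ray(c,uv):
    K=np.array(c["camera_matrix"]);k=c["k1"]
    d=(np.atleast_2d(uv).astype(float)-[K[0,2],K[1,2]])/[K[0,0],K[1,1]]
    s=d.copy()
    for _ in range(20): s=d/(1+k*(s**2).sum(1,keepdims=True))
    R=np.array(c["R"]);t=np.array(c["t"])
    r=np.c_[s,np.ones(len(s))]@R
    return -R.T@t, r
def onplane(c,uv,z):
    o,r=px2ray(c,uv); return o+r*((z-o[2])/r[:,2])[:,None]
def proj(c,X):
    K=np.array(c["camera_matrix"]);p=np.atleast_2d(X)@np.array(c["R"]).T+c["t"]
    s=p[:,:2]/p[:,2:];s=s*(1+c["k1"]*(s**2).sum(1,keepdims=True))
    return s*[K[0,0],K[1,1]]+[K[0,2],K[1,2]]
def save(c,n): cv2.imwrite("pics/"+n,cv2.cvtColor(c["frame"],cv2.COLOR_RGB2BGR))
E
python3 - <<'E'
from h import *
N="round_box square_box hex_box oblong_box round_form square_form hex_form oblong_form spool jar".split()
for cam in("scene","side"):
    c=imaging.capture(cam);save(c,cam+"0.png")
    print(cam,-np.array(c["R"]).T@c["t"])
    for n in N:
        for d in finder.recognise(cam,n)[:3]: print(n,np.round(d["at"],3),round(d["confidence"],2))
print(bot.read_state()["time_s"])
E
```

```text
scene [ 1.12443362 -0.33342939  0.81098553]
round_box [ 0.367 -0.282  0.046] 0.84
square_box [0.667 0.13  0.047] 0.58
hex_box [ 0.453 -0.102  0.052] 0.82
oblong_box [ 0.658 -0.132  0.053] 0.8
round_form [0.35  0.301 0.018] 0.68
square_form [0.457 0.086 0.011] 0.83
square_form [0.369 0.483 0.014] 0.83
square_form [0.676 0.01  0.019] 0.8
oblong_form [0.551 0.378 0.016] 0.89
spool [0.658 0.288 0.044] 0.82
jar [ 0.657 -0.28   0.064] 0.68
jar [ 0.368 -0.284  0.042] 0.21
side [-0.43184553  0.84463998  0.88784651]
round_box [ 0.325 -0.286  0.052] 0.54
square_box [0.639 0.15  0.038] 0.88
oblong_box [ 0.626 -0.115  0.036] 0.73
round_form [0.346 0.291 0.02 ] 0.89
square_form [0.363 0.485 0.02 ] 0.95
square_form [0.664 0.009 0.018] 0.82
square_form [0.786 0.25  0.011] 0.68
oblong_form [0.545 0.386 0.014] 0.64
spool [0.639 0.297 0.04 ] 0.85
1.1
```

View pics/scene0.png

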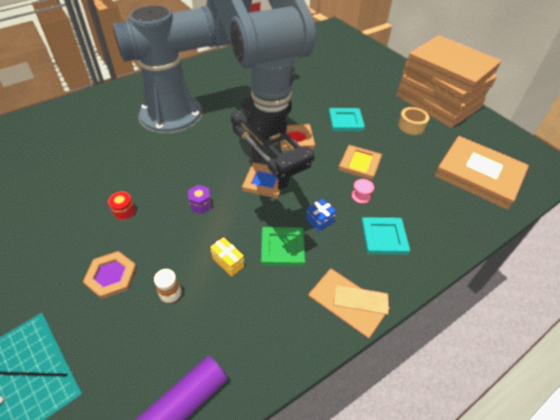

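View pics/side0.png

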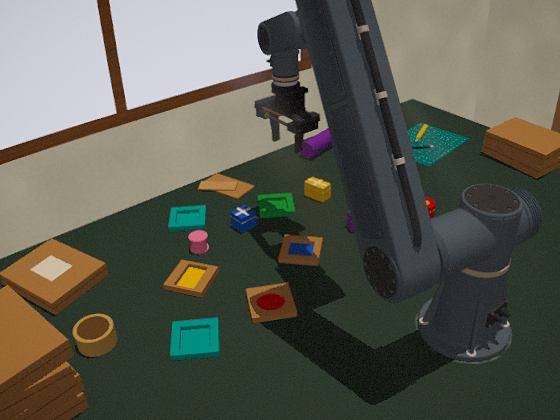

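Scene shows the round tin (121,205), hex (199,199), oblong (227,256), square (321,214), hex form (110,274), round form (~300,135), square form (262,180) and oblong form (361,162). Green and cyan boards are decoys. I'll now fit the models to the outlines.

```bash
cat > fit.py <<'E'
from h import *
from scipy.optimize import minimize
def poly(n,r,ph=0):
    a=np.arange(n)*2*np.pi/n+ph; return np.c_[r*np.cos(a),r*np.sin(a)]
def rect(a,b): return np.array([[a,b],[-a,b],[-a,-b],[a,-b]])/2
S={"round_box":(poly(48,.028),.05),"square_box":(rect(.052,.052),.05),"hex_box":(poly(6,.027/np.cos(np.pi/6)),.05),"oblong_box":(rect(.072,.04),.05),
"round_form":(rect(.104,.104),.016),"square_form":(rect(.104,.104),.016),"oblong_form":(rect(.104,.104),.016),"hex_form":(poly(6,.052/np.cos(np.pi/6)),.016)}
def model(n,p):
    s,h=S[n]; c,si=np.cos(p[2]),np.sin(p[2]); q=s@np.array([[c,si],[-si,c]])+p[:2]
    return np.r_[np.c_[q,np.full(len(q),p[3])],np.c_[q,np.full(len(q),p[3]+h)]]
def render(c,n,p,sc=4):
    u=proj(c,model(n,p)); hull=cv2.convexHull(((u+.5)*sc*16-8).round().astype(np.int32).reshape(-1,1,2))
    m=np.zeros((420*sc,560*sc),np.uint8); cv2.fillConvexPoly(m,hull,255,cv2.LINE_8,4)
    return cv2.resize(m,(560,420),interpolation=cv2.INTER_AREA)/255.
def cost(views,n,p):
    e=0
    for c,m in views:
        r=render(c,n,p); i=np.minimum(r,m).sum(); e+=1-i/(r.sum()+m.sum()-i)
    return e/len(views)
def fit(views,n,x0,yaws,usez=False):
    best=None
    for y in yaws:
        f=lambda v:cost(views,n,[x0[0]+v[0]/100,x0[1]+v[1]/100,y+v[2]*.3,(v[3]/100 if usez else 0)])
        v0=np.zeros(4 if usez else 3)
        s=np.vstack([v0]+[v0+np.eye(len(v0))[i]*.8 for i in range(len(v0))])
        r=minimize(f,v0,method="Nelder-Mead",options=dict(initial_simplex=s,maxfev=160,xatol=.01,fatol=1e-4))
        if best is None or r.fun<best[0]: best=(r.fun,np.array([x0[0]+r.x[0]/100,x0[1]+r.x[1]/100,y+r.x[2]*.3,(r.x[3]/100 if usez else 0)]))
    return best
E
cat > run1.py <<'E'
from fit import *
seed={"scene":dict(round_box=(121,205),square_box=(321,214),hex_box=(199,199),oblong_box=(227,256),hex_form=(110,274),square_form=(262,180),oblong_form=(361,162),round_form=(300,135)),
"side":dict(square_box=(243,218),oblong_box=(317,188),square_form=(301,250),oblong_form=(191,277),round_form=(271,302))}
cs={k:imaging.capture(k) for k in seed}
Y={"round_box":[0],"square_box":[0,.5,1.],"oblong_box":[0,.5,1,1.5,2,2.5],"hex_box":[0,.5],"hex_form":[0,.5]}
vs={}
for cam,c in cs.items():
    for n,uv in seed[cam].items():
        ds=finder.outline_of(cam,n)
        ms=[d["pixels"] for d in ds if d["pixels"][uv[1]-6:uv[1]+7,uv[0]-6:uv[0]+7].any()]
        if ms: vs.setdefault(n,{})[cam]=(c,ms[0].astype(float))
        else: print("none",cam,n,len(ds))
for n,d in vs.items():
    cam=list(d)[0]; h=S[n][1]
    ys,xs=np.nonzero(d[cam][1]); x0=onplane(d[cam][0],[xs.mean(),ys.mean()],h/2)[0][:2]
    for k in d:
        e,p=fit([d[k]],n,x0,Y.get(n,[0,.5,1.])); print(n,k,round(e,3),np.round(p[:2],4),round(np.degrees(p[2]),1),int(d[k][1].sum()))
    if len(d)==2:
        e,p=fit(list(d.values()),n,x0,Y.get(n,[0,.5,1.]),True); print(n,"both",round(e,3),np.round(p,4),round(np.degrees(p[2]),1))
E
python3 run1.py
python3 - <<'E'
from h import *
c=imaging.capture("wrist");save(c,"wrist0.png");R=np.array(c["R"]);print(np.round(-R.T@c["t"],3),np.round(R,3).tolist())
print(np.round(bot.read_state()["tcp_rot"],3).tolist())
E
```

```text
none side oblong_form 0
round_box scene 0.08 [ 0.3491 -0.2852] 1.4 522
square_box scene 0.108 [0.6584 0.1406] 98.7 591
square_box side 0.066 [0.6583 0.136 ] 85.7 531
square_box both 0.106 [6.583e-01 1.375e-01 2.450e-02 4.000e-04] 1.4
hex_box scene 0.073 [ 0.4414 -0.1016] 39.0 505
oblong_box scene 0.118 [ 0.6414 -0.1275] 8.7 702
oblong_box side 0.061 [ 0.6414 -0.1345] 187.4 518
oblong_box both 0.117 [ 0.6384 -0.1304  0.1811  0.0025] 10.4
hex_form scene 0.04 [ 0.5247 -0.3798] 20.3 1634
square_form scene 0.206 [0.4566 0.095 ] 41.5 906
square_form side 0.047 [0.4551 0.092 ] 41.8 1105
square_form both 0.132 [4.547e-01 9.260e-02 7.350e-01 3.000e-04] 42.1
oblong_form scene 0.068 [0.5481 0.3824] 34.6 913
round_form scene 0.431 [0.3478 0.2863] -29.5 472
round_form side 0.035 [0.3475 0.2784] 61.5 1541
round_form both 0.254 [ 0.3462  0.2809 -0.4872  0.0024] -27.9
[0.627 0.085 0.385] [[1.0, -0.001, -0.001], [-0.001, -0.952, 0.306], [-0.001, -0.306, -0.952]]
[[-0.0, 1.0, -0.0], [1.0, 0.0, -0.0], [-0.0, -0.0, -1.0]]
```

View pics/wrist0.png

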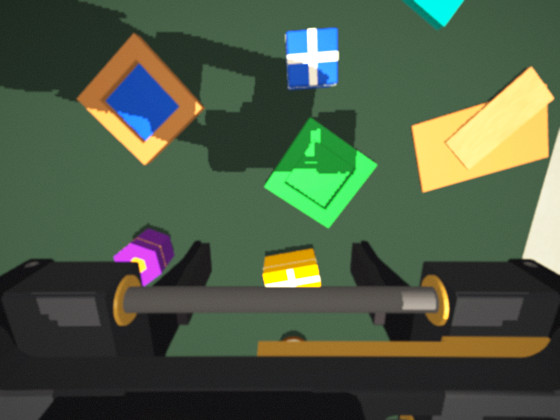

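```bash
cat > wr.py <<'E'
import sys
from fit import *
# usage: wr.py name x y yaw ...   refine from wrist view;
c=imaging.capture("wrist"); a=sys.argv[1:]
def wfit(n,x,y,yaw):
    ds=finder.outline_of("wrist",n); r=render(c,n,[x,y,yaw,0])>.5
    ds=[d for d in ds if (d["pixels"]&r).sum()>.3*r.sum()]
    if not ds: print(n,"not seen"); return
    m=ds[0]["pixels"]; b=m[0].any()|m[-1].any()|m[:,0].any()|m[:,-1].any()
    e,p=fit([(c,m.astype(float))],n,(x,y),[yaw-.1,yaw+.1]); print(n,round(e,3),"edge" if b else "",np.round(p[:2],4),"yaw",round(np.degrees(p[2]),1))
for i in range(0,len(a),4): wfit(a[i],float(a[i+1]),float(a[i+2]),np.radians(float(a[i+3])))
s=bot.read_state(); R=np.array(s["tcp_rot"]); print("t",round(s["time_s"],2),"tcp",np.round(s["position"],4),"closeyaw",round(np.degrees(np.arctan2(R[1,1],R[0,1])),1),"open",round(s["opening"],3))
E
cat > go.py <<'E'
# go.py x y z closeyaw [from x y z closeyaw] -> delta in tool axes
import sys; from h import *
a=[float(v) for v in sys.argv[1:]]
s=bot.read_state(); R=np.array(s["tcp_rot"]);p=np.array(s["position"])
cy=np.degrees(np.arctan2(R[1,1],R[0,1])); t=np.radians(cy)
w=-((a[3]-cy+90)%180-90)
d=np.array(a[:3])-p
ty=np.array([np.cos(t),np.sin(t)]); tx=np.array([-ty[1],ty[0]])
print(np.round([tx@d[:2],ty@d[:2],-d[2]],4),"wz",round(w,1),"q6",round(s["joint_positions"][5],1),"now",np.round(p,4),round(cy,1))
E
python3 wr.py square_box .658 .138 0 square_form .455 .092 42; python3 go.py .658 .137 .1 0
```

```text
square_box 0.032  [0.6591 0.1394] yaw 3.5
square_form 0.022  [0.4581 0.0959] yaw 41.1
t 2.05 tcp [0.625  0.     0.2395] closeyaw -0.0 open 0.992
[0.137  0.033  0.1395] wz -0.0 q6 -10.2 now [0.625  0.     0.2395] -0.0
```

Units first: turns go in shares of 120 degrees. So -3.5 degrees / 120 = -0.0292.

play_rows --motion '[[[0.139, 0.034, 0.12, 0, 0, -0.0292], [0.139, 0.034, 0.12, 0, 0, -0.0292], [0.139, 0.034, 0.12, 0, 0, -0.0292], [0.139, 0.034, 0.12, 0, 0, -0.0292], [0.139, 0.034, 0.12, 0, 0, -0.0292], [0.139, 0.034, 0.16, 0, 0, -0.0292], [0.139, 0.034, 0.203, 0, 0, -0.0292], [0.139, 0.034, 0.203, 0, 0, -0.0292]]]' --fingers 0.087

```text
time_s: 2.72
position: [0.6524, 0.1388, 0.027]
tcp_rot: [[-0.062, 0.998, -0.018], [0.998, 0.062, -0.001], [-0.0, -0.018, -1.0]]
force: [-2.3, 0.3, -1.6]
opening: 1.0
grasp_force: 0.0
```

```bash
python3 go.py .659 .139 .037 3.5; python3 -c "
from h import *
save(imaging.capture('wrist'),'w1.png')"
```

```text
[-0.0002  0.0066 -0.01  ] wz 0.1 q6 -1.1 now [0.6524 0.1388 0.027 ] 3.6
```

View pics/w1.png

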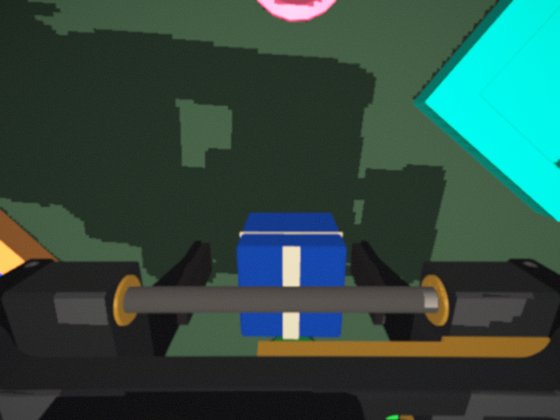

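The box (238–345, 215–338) sits between the fingers (210, 352). Closing now.

play_rows --motion '[[[0, 0, 0, 0, 0, 0], [0, 0, 0, 0, 0, 0], [0, 0, 0, 0, 0, 0], [0, 0, 0, 0, 0, 0], [0, 0, 0, 0, 0, 0], [0, 0, 0, 0, 0, 0]]]' --fingers 0.03

```text
time_s: 3.27
position: [0.6595, 0.1389, 0.0384]
tcp_rot: [[-0.061, 0.998, 0.002], [0.998, 0.061, 0.0], [-0.0, 0.002, -1.0]]
force: [-2.4, -1.2, 1.8]
opening: 0.631
grasp_force: 1.1
```

```bash
python3 go.py .458 .0955 .13 41.1
```

```text
[-0.0311 -0.2038 -0.0916] wz -37.6 q6 -1.1 now [0.6595 0.1389 0.0384] 3.5
```

play_rows --motion '[[[0, 0, 0, 0, 0, 0], [0, 0, 0, 0, 0, 0], [0, 0, 0, 0, 0, 0], [0, 0, -0.01, 0, 0, 0], [0, 0, -0.03, 0, 0, 0], [0, 0, -0.06, 0, 0, 0], [0, 0, -0.08, 0, 0, 0], [0, 0, -0.08, 0, 0, 0]]]'

```text
time_s: 3.93
position: [0.6624, 0.1393, 0.1218]
tcp_rot: [[-0.061, 0.998, 0.01], [0.998, 0.061, 0.001], [-0.0, 0.01, -1.0]]
force: [0.8, 0.0, -1.1]
opening: 0.597
grasp_force: 30.0
```

To row units: -37.6 degrees / 120 = -0.3133.

play_rows --motion '[[[-0.003, -0.02, 0, 0, 0, -0.0333], [-0.009, -0.055, 0, 0, 0, -0.0833], [-0.015, -0.095, 0, 0, 0, -0.1417], [-0.021, -0.135, 0, 0, 0, -0.2], [-0.027, -0.17, 0, 0, 0, -0.2583], [-0.031, -0.195, 0, 0, 0, -0.3], [-0.031, -0.204, 0, 0, 0, -0.3133], [-0.031, -0.204, 0, 0, 0, -0.3133]]]'

```text
time_s: 4.6
position: [0.4527, 0.0956, 0.1158]
tcp_rot: [[-0.657, 0.754, -0.006], [0.754, 0.657, 0.0], [0.004, -0.005, -1.0]]
force: [0.5, 0.3, -1.5]
opening: 0.594
grasp_force: 30.0
```

play_rows --motion '[[[0, 0, 0, 0, 0, 0], [0, 0, 0, 0, 0, 0], [0, 0, 0, 0, 0, 0]]]'

```text
time_s: 4.85
position: [0.4593, 0.0957, 0.1165]
tcp_rot: [[-0.657, 0.754, 0.002], [0.754, 0.657, -0.0], [-0.002, 0.002, -1.0]]
force: [0.7, 0.1, -2.8]
opening: 0.593
grasp_force: 30.0
```

```bash
python3 wr.py square_form .458 .0955 41;python3 go.py .458 .0957 .041 41.1; python3 -c "
from h import *
save(imaging.capture('wrist'),'w2.png')"
```

```text
square_form 0.422  [0.4576 0.0965] yaw 41.0
t 4.95 tcp [0.4586 0.0957 0.1165] closeyaw 41.1 open 0.596
[ 0.0004 -0.0004  0.0755] wz -0.0 q6 -43.0 now [0.4586 0.0957 0.1165] 41.1
```

View pics/w2.png

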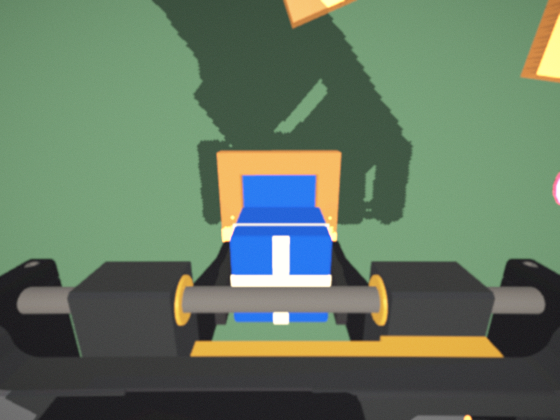

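Gripped box is square to the form and centred over it (box 232–331, form 218–341). Lowering.

play_rows --motion '[[[0, 0, 0.012, 0, 0, 0], [0, 0, 0.03, 0, 0, 0], [0, 0, 0.045, 0, 0, 0], [0, 0, 0.057, 0, 0, 0], [0, 0, 0.066, 0, 0, 0], [0, 0, 0.072, 0, 0, 0], [0, 0, 0.075, 0, 0, 0], [0, 0, 0.075, 0, 0, 0]]]'

```text
time_s: 5.67
position: [0.4576, 0.0957, 0.042]
tcp_rot: [[-0.657, 0.754, 0.001], [0.754, 0.657, -0.0], [-0.0, 0.0, -1.0]]
force: [0.4, -0.3, -1.9]
opening: 0.596
grasp_force: 30.0
```

play_rows --motion '[[[0, 0, 0.001, 0, 0, 0], [0, 0, 0.001, 0, 0, 0], [0, 0, 0.001, 0, 0, 0]]]'

```text
time_s: 5.92
position: [0.4577, 0.0957, 0.0419]
tcp_rot: [[-0.658, 0.753, 0.002], [0.753, 0.658, -0.0], [-0.001, 0.001, -1.0]]
force: [-0.7, -0.4, 8.6]
opening: 0.599
grasp_force: 30.0
```

play_rows --motion '[[[0, 0, 0, 0, 0, 0], [0, 0, 0, 0, 0, 0], [0, 0, 0, 0, 0, 0], [0, 0, 0, 0, 0, 0], [0, 0, -0.02, 0, 0, 0], [0, 0, -0.055, 0, 0, 0], [0, 0, -0.095, 0, 0, 0], [0, 0, -0.13, 0, 0, 0]]]' --fingers 0.087

```text
time_s: 6.58
position: [0.4569, 0.0956, 0.1719]
tcp_rot: [[-0.657, 0.754, -0.001], [0.754, 0.657, 0.0], [0.001, -0.001, -1.0]]
force: [0.7, -0.2, -0.3]
opening: 0.992
grasp_force: 0.0
```

```bash
python3 wr.py square_box .458 .0957 41;python3 go.py .6 -.2 .26 0
```

```text
square_box 0.027  [0.4596 0.0951] yaw 40.7
t 6.68 tcp [0.4608 0.0957 0.1753] closeyaw 41.1 open 0.995
[-0.3143 -0.0896 -0.0847] wz 41.1 q6 -43.0 now [0.4608 0.0957 0.1753] 41.1
```

```bash
python3 go.py .5 -.29 .3 0
```

```text
[-0.3163 -0.2241 -0.1247] wz 41.1 q6 -43.0 now [0.4608 0.0957 0.1753] 41.1
```

To row units: 30 degrees / 120 = 0.25.

play_rows --motion '[[[-0.026, -0.018, -0.02, 0, 0, 0.0333], [-0.053, -0.037, -0.04, 0, 0, 0.0583], [-0.08, -0.055, -0.055, 0, 0, 0.0917], [-0.106, -0.074, -0.07, 0, 0, 0.125], [-0.13, -0.093, -0.08, 0, 0, 0.1583], [-0.158, -0.112, -0.09, 0, 0, 0.1833], [-0.185, -0.131, -0.1, 0, 0, 0.2167], [-0.211, -0.15, -0.105, 0, 0, 0.25]]]'

```text
time_s: 7.35
position: [0.483, -0.1638, 0.2758]
tcp_rot: [[-0.189, 0.982, 0.0], [0.982, 0.189, -0.0], [-0.0, 0.0, -1.0]]
force: [1.0, -0.2, 0.2]
opening: 1.003
grasp_force: 0.0
```

```bash
python3 go.py .5 -.29 .3 0
```

```text
[-0.1272 -0.0071 -0.0242] wz 10.9 q6 -42.2 now [ 0.483  -0.1638  0.2758] 10.9
```

To row units: 10.9 degrees / 120 = 0.0908.

play_rows --motion '[[[-0.035, -0.002, -0.007, 0, 0, 0.025], [-0.07, -0.004, -0.013, 0, 0, 0.05], [-0.1, -0.006, -0.02, 0, 0, 0.075], [-0.12, -0.007, -0.024, 0, 0, 0.0908], [-0.127, -0.007, -0.024, 0, 0, 0.0908], [-0.127, -0.007, -0.024, 0, 0, 0.0908], [-0.127, -0.007, -0.024, 0, 0, 0.0908]]]'

```text
time_s: 7.93
position: [0.4997, -0.2866, 0.2981]
tcp_rot: [[-0.004, 1.0, -0.002], [1.0, 0.004, 0.003], [0.003, -0.002, -1.0]]
force: [-0.9, -0.4, -0.2]
opening: 0.999
grasp_force: 0.0
```

```bash
python3 wr.py oblong_box .6395 -.131 9 hex_box .4414 -.1016 39 round_box .35 -.285 0 hex_form .525 -.38 20;python3 go.py .64 -.131 .26 0; python3 -c "
from h import *
save(imaging.capture('wrist'),'w3.png')"
```

```text
oblong_box 0.042  [ 0.641  -0.1282] yaw 11.8
hex_box 0.023 edge [ 0.4417 -0.1012] yaw 37.4
round_box 0.061  [ 0.3505 -0.2859] yaw 10.7
hex_form 0.019  [ 0.5252 -0.3802] yaw 21.0
t 8.18 tcp [ 0.5004 -0.2864  0.2993] closeyaw 0.3 open 1.002
[0.1547 0.1405 0.0393] wz 0.3 q6 -41.2 now [ 0.5004 -0.2864  0.2993] 0.3
```

View pics/w3.png

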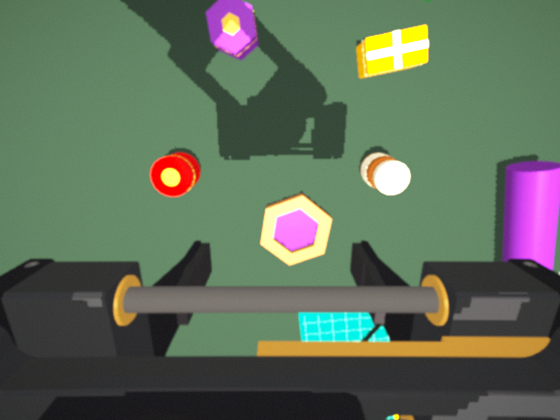

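Wrist view shows the tin (175,177), hex box (232,25), oblong (393,50), hex form (297,231) and jar (386,175). The fits agree with the scene camera. Next the hex box.

```bash
python3 go.py .4417 -.1012 .12 7.5
```

```text
[ 0.1858 -0.0578  0.1795] wz -7.2 q6 -41.2 now [ 0.5005 -0.2867  0.2995] 0.3
```

To row units: -7.2 degrees / 120 = -0.06.

play_rows --motion '[[[0.02, -0.006, 0.015, 0, 0, -0.0083], [0.05, -0.015, 0.045, 0, 0, -0.0167], [0.08, -0.025, 0.075, 0, 0, -0.025], [0.11, -0.035, 0.105, 0, 0, -0.0333], [0.14, -0.044, 0.135, 0, 0, -0.0417], [0.165, -0.052, 0.155, 0, 0, -0.05], [0.18, -0.056, 0.17, 0, 0, -0.0583], [0.186, -0.058, 0.178, 0, 0, -0.06]]]'

```text
time_s: 8.9
position: [0.4386, -0.0982, 0.1199]
tcp_rot: [[-0.133, 0.991, -0.006], [0.991, 0.133, 0.003], [0.004, -0.005, -1.0]]
force: [0.3, -0.8, 0.8]
opening: 1.002
grasp_force: 0.0
```

play_rows --motion '[[[0, 0, 0.01, 0, 0, 0], [0, 0, 0.03, 0, 0, 0], [0, 0, 0.055, 0, 0, 0], [0, 0, 0.07, 0, 0, 0], [0, 0, 0.08, 0, 0, 0], [0, 0, 0.084, 0, 0, 0], [0, 0, 0.084, 0, 0, 0], [0, 0, 0.084, 0, 0, 0]]]'

```text
time_s: 9.57
position: [0.4422, -0.1021, 0.0378]
tcp_rot: [[-0.129, 0.992, 0.0], [0.992, 0.129, -0.0], [-0.0, 0.0, -1.0]]
force: [0.4, -0.2, -0.6]
opening: 1.002
grasp_force: 0.0
```

```bash
python3 go.py .4417 -.1012 .037 7.5
```

```text
[ 0.0009 -0.0003  0.0008] wz -0.1 q6 -34.6 now [ 0.4422 -0.1021  0.0378] 7.4
```

Good. Grip (8 rows), then lift.

play_rows --motion '[[[0, 0, 0, 0, 0, 0], [0, 0, 0, 0, 0, 0], [0, 0, 0, 0, 0, 0], [0, 0, 0, 0, 0, 0], [0, 0, 0, 0, 0, 0], [0, 0, 0, 0, 0, 0], [0, 0, 0, 0, 0, 0], [0, 0, 0, 0, 0, 0]]]' --fingers 0.03

```text
time_s: 10.23
position: [0.4415, -0.1021, 0.0377]
tcp_rot: [[-0.129, 0.992, -0.001], [0.992, 0.129, 0.0], [0.0, -0.001, -1.0]]
force: [-1.8, -0.5, 3.5]
opening: 0.62
grasp_force: 30.0
```

play_rows --motion '[[[0, 0, 0, 0, 0, 0], [0, 0, -0.01, 0, 0, 0], [0, 0, -0.03, 0, 0, 0], [0, 0, -0.055, 0, 0, 0], [0, 0, -0.08, 0, 0, 0], [0, 0, -0.095, 0, 0, 0], [0, 0, -0.1, 0, 0, 0], [0, 0, -0.1, 0, 0, 0]]]'

```text
time_s: 10.9
position: [0.4426, -0.1024, 0.1384]
tcp_rot: [[-0.129, 0.992, 0.003], [0.992, 0.129, -0.001], [-0.002, 0.003, -1.0]]
force: [1.2, 0.3, -1.9]
opening: 0.619
grasp_force: 30.0
```

```bash
python3 go.py .5252 -.38 .14 -9
```

```text
[-0.2859  0.0461 -0.0016] wz 16.4 q6 -34.6 now [ 0.4426 -0.1024  0.1384] 7.4
```

Opening 54 mm: gripped across the flats. Carry it over.

To row units: 15.5 degrees / 120 = 0.1292.

play_rows --motion '[[[-0.015, 0.002, 0, 0, 0, 0.0083], [-0.05, 0.008, 0, 0, 0, 0.025], [-0.09, 0.014, 0, 0, 0, 0.0417], [-0.13, 0.021, 0, 0, 0, 0.0625], [-0.17, 0.027, 0, 0, 0, 0.0833], [-0.21, 0.034, 0, 0, 0, 0.1], [-0.245, 0.04, 0, 0, 0, 0.1167], [-0.27, 0.044, 0, 0, 0, 0.1292]]]'

```text
time_s: 11.57
position: [0.5205, -0.369, 0.1352]
tcp_rot: [[0.145, 0.989, -0.0], [0.989, -0.145, -0.001], [-0.001, 0.0, -1.0]]
force: [-0.1, 0.1, -1.7]
opening: 0.62
grasp_force: 30.0
```

To row units: 0.9 degrees / 120 = 0.0075.

play_rows --motion '[[[-0.012, 0.002, 0, 0, 0, 0.0075], [-0.016, 0.006, 0, 0, 0, 0.0075], [-0.016, 0.006, 0, 0, 0, 0.0075], [-0.016, 0.006, 0, 0, 0, 0.0075], [-0.016, 0.006, 0, 0, 0, 0.0075]]]'

```text
time_s: 11.98
position: [0.5232, -0.3786, 0.1368]
tcp_rot: [[0.155, 0.988, -0.002], [0.988, -0.155, 0.003], [0.002, -0.003, -1.0]]
force: [-0.2, -0.3, -2.3]
opening: 0.622
grasp_force: 30.0
```

```bash
python3 go.py .5252 -.38 .14 -9;python3 -c "
from h import *
save(imaging.capture('wrist'),'w4.png')"
```

```text
[-0.0011  0.0022 -0.0032] wz 0.1 q6 -36.9 now [ 0.5232 -0.3786  0.1368] -8.9
```

View pics/w4.png

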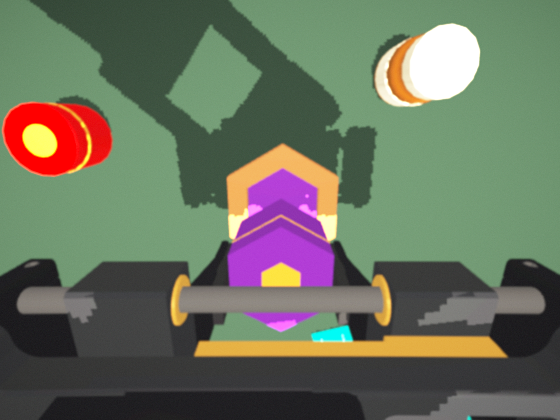

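Box (228–333) lies over the hex form (228–338) with matching orientation. Lowering.

play_rows --motion '[[[0, 0.001, 0.014, 0, 0, 0], [-0.001, 0.001, 0.034, 0, 0, 0], [-0.001, 0.001, 0.055, 0, 0, 0], [-0.001, 0.001, 0.072, 0, 0, 0], [-0.001, 0.001, 0.083, 0, 0, 0], [-0.001, 0.001, 0.09, 0, 0, 0], [-0.001, 0.001, 0.094, 0, 0, 0], [-0.001, 0.001, 0.095, 0, 0, 0]]]'

```text
time_s: 12.7
position: [0.5249, -0.3817, 0.0424]
tcp_rot: [[0.156, 0.988, -0.0], [0.988, -0.156, 0.0], [0.0, -0.0, -1.0]]
force: [0.4, -0.2, -1.4]
opening: 0.618
grasp_force: 30.0
```

play_rows --motion '[[[0, 0, 0.001, 0, 0, 0], [0, 0, 0.001, 0, 0, 0], [0, 0, 0.001, 0, 0, 0]]]'

```text
time_s: 12.95
position: [0.5252, -0.3825, 0.0425]
tcp_rot: [[0.156, 0.988, 0.001], [0.988, -0.156, -0.001], [-0.001, 0.001, -1.0]]
force: [-0.1, -0.5, -2.5]
opening: 0.618
grasp_force: 30.0
```

play_rows --motion '[[[0.001, 0, 0.001, 0, 0, 0], [0.001, 0, 0.002, 0, 0, 0], [0.001, 0, 0.002, 0, 0, 0], [0.001, 0, 0.002, 0, 0, 0]]]'

```text
time_s: 13.28
position: [0.5254, -0.3821, 0.0418]
tcp_rot: [[0.156, 0.988, 0.001], [0.988, -0.156, -0.002], [-0.002, 0.002, -1.0]]
force: [-2.0, 0.2, 6.9]
opening: 0.616
grasp_force: 30.0
```

play_rows --motion '[[[0, 0, 0, 0, 0, 0], [0, 0, 0, 0, 0, 0], [0, 0, 0, 0, 0, 0], [0, 0, 0, 0, 0, 0], [0, 0, -0.02, 0, 0, 0], [0, 0, -0.055, 0, 0, 0], [0, 0, -0.095, 0, 0, 0], [0, 0, -0.13, 0, 0, 0]]]' --fingers 0.087

```text
time_s: 13.95
position: [0.5248, -0.3809, 0.1708]
tcp_rot: [[0.156, 0.988, -0.0], [0.988, -0.156, 0.001], [0.001, -0.001, -1.0]]
force: [0.9, -0.4, 0.5]
opening: 0.991
grasp_force: 0.0
```

```bash
python3 wr.py hex_box .525 -.382 21 round_box .35 -.285 0; python3 go.py .3503 -.2855 .1 -9
```

```text
hex_box 0.03  [ 0.5266 -0.3826] yaw 21.8
round_box 0.068  [ 0.351 -0.286] yaw 8.2
t 14.1 tcp [ 0.5267 -0.3827  0.1733] closeyaw -9.0 open 0.996
[ 0.0684 -0.1895  0.0733] wz 0.0 q6 -36.8 now [ 0.5267 -0.3827  0.1733] -9.0
```

Hex placed. Round tin next.

play_rows --motion '[[[0.008, -0.02, 0, 0, 0, 0], [0.022, -0.06, 0, 0, 0, 0], [0.036, -0.1, 0.01, 0, 0, 0], [0.05, -0.14, 0.03, 0, 0, 0], [0.062, -0.17, 0.05, 0, 0, 0], [0.068, -0.185, 0.07, 0, 0, 0], [0.068, -0.189, 0.075, 0, 0, 0], [0.068, -0.189, 0.075, 0, 0, 0]]]'

```text
time_s: 14.77
position: [0.347, -0.2824, 0.0927]
tcp_rot: [[0.158, 0.988, -0.004], [0.987, -0.158, 0.005], [0.005, -0.005, -1.0]]
force: [1.0, 0.1, -0.2]
opening: 0.997
grasp_force: 0.0
```

play_rows --motion '[[[0, 0, 0.01, 0, 0, 0], [0, 0, 0.025, 0, 0, 0], [0, 0, 0.04, 0, 0, 0], [0, 0, 0.052, 0, 0, 0], [0, 0, 0.059, 0, 0, 0], [0, 0, 0.061, 0, 0, 0], [0, 0, 0.061, 0, 0, 0], [0, 0, 0.061, 0, 0, 0]]]'

```text
time_s: 15.43
position: [0.3497, -0.2851, 0.0339]
tcp_rot: [[0.156, 0.988, 0.001], [0.988, -0.156, -0.001], [-0.001, 0.001, -1.0]]
force: [-0.4, 0.3, 0.8]
opening: 0.996
grasp_force: 0.0
```

```bash
python3 go.py .3507 -.2858 .037 -9
```

```text
[-0.0005  0.0011 -0.0031] wz 0.0 q6 -44.5 now [ 0.3497 -0.2851  0.0339] -9.0
```

play_rows --motion '[[[0, 0.001, -0.003, 0, 0, 0], [0, 0.001, -0.003, 0, 0, 0], [0, 0.001, -0.003, 0, 0, 0], [0, 0.001, -0.003, 0, 0, 0], [0, 0.001, -0.003, 0, 0, 0], [0, 0.001, -0.003, 0, 0, 0], [0, 0.001, -0.003, 0, 0, 0], [0, 0.001, -0.003, 0, 0, 0]]]' --fingers 0.03

```text
time_s: 16.1
position: [0.3496, -0.2843, 0.0367]
tcp_rot: [[0.156, 0.988, -0.001], [0.988, -0.156, 0.0], [0.0, -0.001, -1.0]]
force: [-1.6, -0.5, 4.8]
opening: 0.635
grasp_force: 30.0
```

play_rows --motion '[[[0, 0, 0, 0, 0, 0], [0, 0, -0.01, 0, 0, 0], [0, 0, -0.03, 0, 0, 0], [0, 0, -0.055, 0, 0, 0], [0, 0, -0.08, 0, 0, 0], [0, 0, -0.095, 0, 0, 0], [0, 0, -0.1, 0, 0, 0], [0, 0, -0.1, 0, 0, 0]]]'

```text
time_s: 16.77
position: [0.3504, -0.285, 0.1373]
tcp_rot: [[0.156, 0.988, 0.002], [0.988, -0.156, -0.002], [-0.002, 0.002, -1.0]]
force: [-0.1, -0.4, -2.8]
opening: 0.638
grasp_force: 30.0
```

```bash
python3 go.py .43 -.05 .2 -9;python3 go.py .3475 .282 .2 -9
```

```text
[ 0.2446  0.0418 -0.0627] wz -0.0 q6 -44.4 now [ 0.3504 -0.285   0.1373] -9.0
[ 0.5596 -0.0916 -0.0627] wz -0.0 q6 -44.4 now [ 0.3504 -0.285   0.1373] -9.0
```

Opening 55.5 mm: tin gripped. Carry it round the base.

play_rows --motion '[[[0.015, 0.004, -0.01, 0, 0, 0], [0.045, 0.012, -0.02, 0, 0, 0], [0.083, 0.02, -0.03, 0, 0, 0], [0.12, 0.028, -0.04, 0, 0, 0], [0.157, 0.034, -0.04, 0, 0, 0], [0.193, 0.038, -0.04, 0, 0, 0], [0.228, 0.04, -0.04, 0, 0, 0], [0.262, 0.04, -0.04, 0, 0, 0]]]'

```text
time_s: 17.43
position: [0.4302, -0.03, 0.1751]
tcp_rot: [[0.157, 0.988, -0.002], [0.988, -0.157, 0.001], [0.001, -0.002, -1.0]]
force: [0.2, -0.9, -1.3]
opening: 0.637
grasp_force: 30.0
```

play_rows --motion '[[[0.035, -0.003, 0, 0, 0, 0], [0.07, -0.01, 0, 0, 0, 0], [0.105, -0.02, 0, 0, 0, 0], [0.135, -0.03, 0, 0, 0, 0], [0.16, -0.04, 0, 0, 0, 0], [0.18, -0.047, 0, 0, 0, 0], [0.19, -0.05, 0, 0, 0, 0], [0.19, -0.05, 0, 0, 0, 0]]]'

```text
time_s: 18.1
position: [0.4095, 0.165, 0.1753]
tcp_rot: [[0.153, 0.988, -0.003], [0.988, -0.153, -0.0], [-0.0, -0.003, -1.0]]
force: [0.1, 0.2, -2.0]
opening: 0.638
grasp_force: 30.0
```

```bash
python3 wr.py round_form .3475 .28 61.5 oblong_form .548 .382 34; python3 go.py .3475 .282 .14 -9;python3 -c "
from h import *
save(imaging.capture('wrist'),'w5.png')"
```

```text
round_form 0.011  [0.348  0.2841] yaw 62.1
oblong_form 0.032 edge [0.5486 0.3816] yaw 33.7
t 18.25 tcp [0.4108 0.1627 0.1759] closeyaw -9.0 open 0.635
[ 0.1079 -0.0812  0.0359] wz -0.0 q6 16.1 now [0.4108 0.1627 0.1759] -9.0
```

View pics/w5.png

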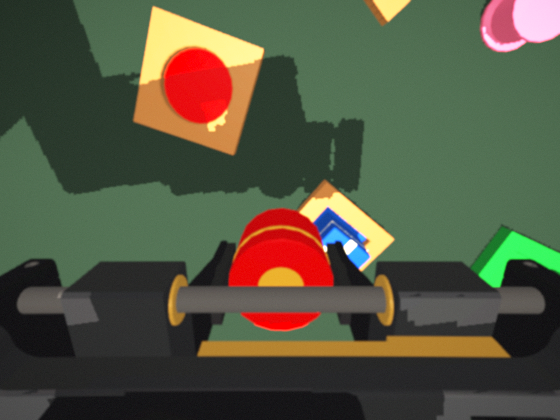

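Round form at (198,85) with red lining, square box seated at (335,235). Moving over the round form.

play_rows --motion '[[[0.012, -0.009, 0, 0, 0, 0], [0.035, -0.026, 0, 0, 0, 0], [0.06, -0.045, 0, 0, 0, 0], [0.082, -0.062, 0, 0, 0, 0], [0.1, -0.075, 0, 0, 0, 0], [0.11, -0.081, 0.01, 0, 0, 0], [0.11, -0.081, 0.03, 0, 0, 0], [0.11, -0.081, 0.038, 0, 0, 0]]]'

```text
time_s: 18.97
position: [0.3477, 0.2842, 0.1373]
tcp_rot: [[0.157, 0.988, -0.001], [0.988, -0.157, -0.001], [-0.001, -0.001, -1.0]]
force: [0.3, -0.5, -2.3]
opening: 0.636
grasp_force: 30.0
```

play_rows --motion '[[[0, 0, 0.01, 0, 0, 0], [0, 0, 0.03, 0, 0, 0], [0, 0, 0.048, 0, 0, 0], [0, 0, 0.06, 0, 0, 0], [0, 0, 0.068, 0, 0, 0], [0, 0, 0.07, 0, 0, 0], [0, 0, 0.07, 0, 0, 0], [0, 0, 0.07, 0, 0, 0]]]'

```text
time_s: 19.63
position: [0.3486, 0.2846, 0.0689]
tcp_rot: [[0.157, 0.988, 0.001], [0.988, -0.157, 0.0], [0.0, 0.001, -1.0]]
force: [-0.9, -0.2, -1.9]
opening: 0.635
grasp_force: 30.0
```

```bash
python3 go.py .348 .284 .041 -9
```

```text
[-0.0007 -0.0005  0.0279] wz -0.1 q6 34.0 now [0.3486 0.2846 0.0689] -9.1
```

play_rows --motion '[[[0, 0, 0.01, 0, 0, 0], [0, 0, 0.018, 0, 0, 0], [0, 0, 0.024, 0, 0, 0], [0, 0, 0.026, 0, 0, 0], [0, 0, 0.027, 0, 0, 0], [0, 0, 0.027, 0, 0, 0], [0, 0, 0.027, 0, 0, 0], [0, 0, 0.027, 0, 0, 0]]]'

```text
time_s: 20.3
position: [0.3481, 0.2849, 0.0418]
tcp_rot: [[0.156, 0.988, 0.001], [0.988, -0.156, 0.0], [0.0, 0.0, -1.0]]
force: [0.1, -0.2, -2.2]
opening: 0.64
grasp_force: 30.0
```

play_rows --motion '[[[0, 0, 0.001, 0, 0, 0], [0, 0, 0.001, 0, 0, 0], [0, 0, 0.001, 0, 0, 0]]]'

```text
time_s: 20.55
position: [0.3481, 0.2849, 0.0408]
tcp_rot: [[0.156, 0.988, 0.001], [0.988, -0.156, 0.0], [0.0, 0.001, -1.0]]
force: [0.4, 1.1, 0.1]
opening: 0.634
grasp_force: 30.0
```

Touching (force from -2.2 to 0). Small extra press, then release and rise.

play_rows --motion '[[[0, 0, 0.0005, 0, 0, 0], [0, 0, 0.0005, 0, 0, 0], [0, 0, 0.0005, 0, 0, 0]]]'

```text
time_s: 20.8
position: [0.3482, 0.285, 0.0407]
tcp_rot: [[0.156, 0.988, 0.001], [0.988, -0.156, 0.0], [0.001, 0.001, -1.0]]
force: [-1.2, 0.2, 6.5]
opening: 0.635
grasp_force: 30.0
```

play_rows --motion '[[[0, 0, 0, 0, 0, 0], [0, 0, 0, 0, 0, 0], [0, 0, 0, 0, 0, 0], [0, 0, 0, 0, 0, 0], [0, 0, -0.02, 0, 0, 0], [0, 0, -0.055, 0, 0, 0], [0, 0, -0.095, 0, 0, 0], [0, 0, -0.13, 0, 0, 0]]]' --fingers 0.087

```text
time_s: 21.47
position: [0.3474, 0.2846, 0.1714]
tcp_rot: [[0.157, 0.988, -0.001], [0.988, -0.157, -0.001], [-0.001, -0.001, -1.0]]
force: [0.9, 0.2, -0.6]
opening: 0.99
grasp_force: 0.0
```

```bash
python3 wr.py round_box .348 .284 0 oblong_form .548 .382 34; python3 go.py .641 -.13 .16 -78.5
```

```text
round_box 0.043  [0.3491 0.2824] yaw 19.2
oblong_form 0.011 edge [0.5488 0.3814] yaw 33.0
t 21.62 tcp [0.3495 0.2856 0.1725] closeyaw -9.0 open 0.999
[-0.365   0.3529  0.0125] wz 69.5 q6 34.0 now [0.3495 0.2856 0.1725] -9.0
```

To row units: 43 degrees / 120 = 0.3583.

play_rows --motion '[[[-0.012, 0.012, -0.01, 0, 0, 0.025], [-0.036, 0.035, -0.02, 0, 0, 0.0667], [-0.062, 0.06, -0.02, 0, 0, 0.1167], [-0.088, 0.085, -0.02, 0, 0, 0.1667], [-0.114, 0.11, -0.02, 0, 0, 0.2167], [-0.14, 0.135, -0.02, 0, 0, 0.2667], [-0.166, 0.16, -0.02, 0, 0, 0.3167], [-0.192, 0.186, -0.02, 0, 0, 0.3583]]]'

```text
time_s: 22.28
position: [0.5008, 0.0645, 0.1881]
tcp_rot: [[0.791, 0.611, -0.005], [0.611, -0.791, 0.001], [-0.003, -0.003, -1.0]]
force: [0.9, 0.7, -0.5]
opening: 1.0
grasp_force: 0.0
```

```bash
cat > ob.py <<'E'
import sys; from h import *
c=imaging.capture(sys.argv[1]); u,v=proj(c,[.5487,.3815,.004])[0]
hsv=cv2.cvtColor(c["frame"],cv2.COLOR_RGB2HSV); m=cv2.inRange(hsv,(25,150,60),(35,255,255))
ys,xs=np.nonzero(m); k=(abs(xs-u)<90)&(abs(ys-v)<90); X=onplane(c,np.c_[xs[k],ys[k]],.004)[:,:2]
X=X[np.hypot(*(X-[.5487,.3815]).T)<.055]; r=cv2.minAreaRect((X*1000).astype(np.float32))
w=np.linalg.eigh(np.cov(X.T)); print(len(X),r,"long axis",np.degrees(np.arctan2(*w[1][::-1,1])),X.mean(0))
E
python3 ob.py scene; python3 go.py .641 -.13 .16 -78.5
```

```text
301 ((545.2116088867188, 387.11590576171875), (54.55513381958008, 76.67642211914062), 34.48236846923828) long axis 124.54259155213552 [0.54535408 0.38674454]
[-0.0088  0.2313  0.0287] wz 25.9 q6 47.0 now [0.5077 0.0592 0.1887] -52.6
```

To row units: 25.7 degrees / 120 = 0.2142.

play_rows --motion '[[[-0.002, 0.03, 0, 0, 0, 0.0333], [-0.003, 0.065, 0, 0, 0, 0.0667], [-0.005, 0.1, 0, 0, 0, 0.1], [-0.006, 0.14, 0, 0, 0, 0.1333], [-0.008, 0.175, 0, 0, 0, 0.1667], [-0.009, 0.205, 0, 0, 0, 0.1917], [-0.009, 0.225, 0, 0, 0, 0.2142], [-0.009, 0.231, 0, 0, 0, 0.2142]]]'

```text
time_s: 23.0
position: [0.6378, -0.1245, 0.1876]
tcp_rot: [[0.978, 0.21, -0.001], [0.21, -0.978, -0.0], [-0.001, 0.0, -1.0]]
force: [0.6, -0.3, -0.6]
opening: 0.997
grasp_force: 0.0
```

play_rows --motion '[[[0, 0, 0, 0, 0, 0], [0, 0, 0, 0, 0, 0]]]'

```text
time_s: 23.17
position: [0.6351, -0.1203, 0.1883]
tcp_rot: [[0.977, 0.214, -0.004], [0.214, -0.977, 0.002], [-0.004, -0.003, -1.0]]
force: [-0.1, -0.4, 0.4]
opening: 0.998
grasp_force: 0.0
```

```bash
python3 wr.py oblong_box .641 -.129 11.5; python3 go.py .641 -.1295 .037 -78.5;python3 -c "
from h import *
save(imaging.capture('wrist'),'w6.png')"
```

```text
oblong_box 0.03  [ 0.6416 -0.1276] yaw 11.3
t 23.27 tcp [ 0.6352 -0.1196  0.1892] closeyaw -77.6 open 1.001
[0.0036 0.0109 0.1522] wz 0.9 q6 57.0 now [ 0.6352 -0.1196  0.1892] -77.6
```

View pics/w6.png

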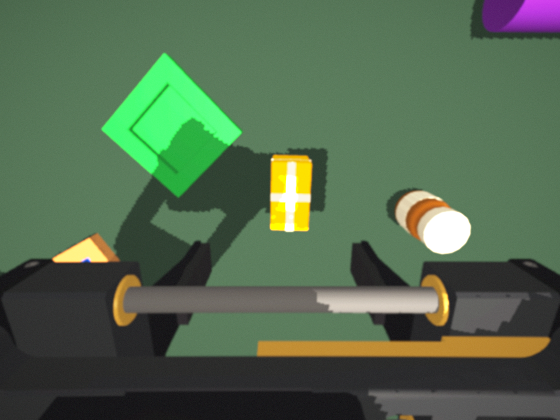

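Oblong (290,193) is clear between the fingers; jar (440,225) is clear too. Descending.

To row units: 1 degrees / 120 = 0.0083.

play_rows --motion '[[[0.004, 0.009, 0.012, 0, 0, 0.0083], [0.004, 0.009, 0.04, 0, 0, 0.0083], [0.004, 0.009, 0.07, 0, 0, 0.0083], [0.004, 0.009, 0.1, 0, 0, 0.0083], [0.004, 0.009, 0.125, 0, 0, 0.0083], [0.004, 0.009, 0.142, 0, 0, 0.0083], [0.004, 0.009, 0.15, 0, 0, 0.0083], [0.004, 0.009, 0.151, 0, 0, 0.0083]]]'

```text
time_s: 23.98
position: [0.6411, -0.1287, 0.0365]
tcp_rot: [[0.981, 0.196, -0.004], [0.196, -0.981, 0.001], [-0.004, -0.002, -1.0]]
force: [-0.3, 0.9, 0.9]
opening: 1.002
grasp_force: 0.0
```

play_rows --motion '[[[0, 0, 0, 0, 0, 0], [0, 0, 0, 0, 0, 0], [0, 0, 0, 0, 0, 0]]]'

```text
time_s: 24.23
position: [0.6437, -0.1298, 0.0407]
tcp_rot: [[0.981, 0.196, 0.003], [0.196, -0.981, -0.001], [0.003, 0.002, -1.0]]
force: [-0.1, 0.1, 1.1]
opening: 0.997
grasp_force: 0.0
```

```bash
python3 go.py .6413 -.128 .037 -78.7
```

```text
[-0.002  -0.0022  0.0037] wz 0.0 q6 57.6 now [ 0.6437 -0.1298  0.0407] -78.7
```

play_rows --motion '[[[-0.001, -0.001, 0.001, 0, 0, 0], [-0.001, -0.001, 0.001, 0, 0, 0], [-0.001, -0.001, 0.001, 0, 0, 0], [-0.001, -0.001, 0.001, 0, 0, 0], [-0.001, -0.001, 0.001, 0, 0, 0], [-0.001, -0.001, 0.001, 0, 0, 0], [-0.001, -0.001, 0.001, 0, 0, 0], [-0.001, -0.001, 0.001, 0, 0, 0]]]' --fingers 0.02

```text
time_s: 24.9
position: [0.6414, -0.1287, 0.038]
tcp_rot: [[0.981, 0.196, -0.0], [0.196, -0.981, 0.0], [-0.0, -0.0, -1.0]]
force: [0.3, 0.5, -0.3]
opening: 0.479
grasp_force: 0.0
```

play_rows --motion '[[[0, 0, 0, 0, 0, 0], [0, 0, 0, 0, 0, 0], [0, 0, 0, 0, 0, 0], [0, 0, 0, 0, 0, 0]]]'

```text
time_s: 25.23
position: [0.6412, -0.1285, 0.038]
tcp_rot: [[0.981, 0.196, -0.0], [0.196, -0.981, 0.0], [-0.0, -0.0, -1.0]]
force: [-0.1, 0.1, 0.3]
opening: 0.451
grasp_force: 30.0
```

play_rows --motion '[[[0, 0, 0, 0, 0, 0], [0, 0, -0.01, 0, 0, 0], [0, 0, -0.03, 0, 0, 0], [0, 0, -0.055, 0, 0, 0], [0, 0, -0.08, 0, 0, 0], [0, 0, -0.095, 0, 0, 0], [0, 0, -0.1, 0, 0, 0], [0, 0, -0.1, 0, 0, 0]]]'

```text
time_s: 25.9
position: [0.6423, -0.1291, 0.1401]
tcp_rot: [[0.981, 0.196, 0.003], [0.196, -0.981, -0.001], [0.003, 0.002, -1.0]]
force: [-1.1, 0.0, -1.6]
opening: 0.454
grasp_force: 30.0
```

```bash
python3 go.py .5487 .3815 .16 33.3; python3 -c "
from h import *
print(finder.recognise('wrist','spool') if imaging.capture('wrist') else 0)"
```

```text
[ 0.0083 -0.519  -0.0199] wz 68.0 q6 57.6 now [ 0.6423 -0.1291  0.1401] -78.7
[]
```

To row units: -54 degrees / 120 = -0.45.

play_rows --motion '[[[0, -0.015, -0.01, 0, 0, -0.0417], [0.001, -0.045, -0.02, 0, 0, -0.1], [0.001, -0.08, -0.02, 0, 0, -0.1583], [0.002, -0.115, -0.02, 0, 0, -0.2167], [0.002, -0.15, -0.02, 0, 0, -0.275], [0.003, -0.185, -0.02, 0, 0, -0.3333], [0.003, -0.22, -0.02, 0, 0, -0.3917], [0.004, -0.255, -0.02, 0, 0, -0.45]]]'

```text
time_s: 26.67
position: [0.5934, 0.1236, 0.1561]
tcp_rot: [[0.413, 0.911, -0.004], [0.911, -0.413, -0.0], [-0.002, -0.004, -1.0]]
force: [1.3, -0.3, -1.5]
opening: 0.455
grasp_force: 30.0
```

```bash
python3 go.py .5487 .3815 .16 33.3
```

```text
[ 0.2165 -0.1471 -0.0039] wz -57.7 q6 25.6 now [0.5934 0.1236 0.1561] -24.4
```

To row units: -56 degrees / 120 = -0.4667.

play_rows --motion '[[[0.027, -0.019, 0, 0, 0, -0.0583], [0.056, -0.038, 0, 0, 0, -0.1167], [0.086, -0.058, 0, 0, 0, -0.175], [0.116, -0.078, 0, 0, 0, -0.2333], [0.145, -0.098, 0, 0, 0, -0.2917], [0.173, -0.117, 0, 0, 0, -0.35], [0.198, -0.134, 0, 0, 0, -0.4083], [0.212, -0.144, 0, 0, 0, -0.4667]]]'

```text
time_s: 27.33
position: [0.5509, 0.3781, 0.1558]
tcp_rot: [[-0.527, 0.85, -0.003], [0.85, 0.527, -0.0], [0.002, -0.003, -1.0]]
force: [0.6, -0.3, -1.2]
opening: 0.456
grasp_force: 30.0
```

To row units: -1.7 degrees / 120 = -0.0142.

play_rows --motion '[[[0, 0, 0, 0, 0, -0.0142], [0, 0, 0, 0, 0, -0.0142], [0, 0, 0, 0, 0, -0.0142], [0, 0, 0, 0, 0, -0.0142]]]'

```text
time_s: 27.67
position: [0.5527, 0.374, 0.1568]
tcp_rot: [[-0.543, 0.84, -0.002], [0.84, 0.543, -0.001], [0.0, -0.003, -1.0]]
force: [-0.3, 0.5, -1.1]
opening: 0.459
grasp_force: 30.0
```

```bash
python3 go.py .5487 .3815 .042 33.3; python3 -c "
from h import *
save(imaging.capture('wrist'),'w7.png')"; python3 go.py .5487 .3815 .042 33.3
```

```text
[0.0084 0.0007 0.1148] wz -0.4 q6 -8.4 now [0.5527 0.374  0.1568] 32.9
[0.0087 0.0005 0.1152] wz -0.4 q6 -8.4 now [0.553  0.3739 0.1572] 32.9
```

View pics/w7.png

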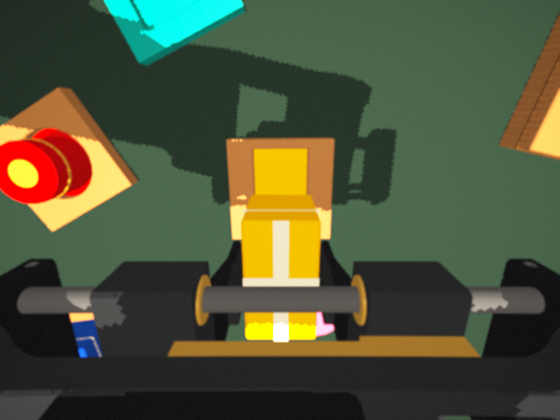

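Box (243–320) is aligned and centred with the form (227–334), long axis matching the lining. Lowering with an 8.5 mm forward correction.

To row units: -0.4 degrees / 120 = -0.0033.

play_rows --motion '[[[0.002, 0, 0.01, 0, 0, -0.0033], [0.005, 0, 0.03, 0, 0, -0.0033], [0.008, 0, 0.05, 0, 0, -0.0033], [0.0085, 0.0005, 0.065, 0, 0, -0.0033], [0.0085, 0.0005, 0.077, 0, 0, -0.0033], [0.0085, 0.0005, 0.08, 0, 0, -0.0033], [0.0085, 0.0005, 0.08, 0, 0, -0.0033], [0.0085, 0.0005, 0.08, 0, 0, -0.0033]]]'

```text
time_s: 28.38
position: [0.5495, 0.3823, 0.0783]
tcp_rot: [[-0.55, 0.835, 0.001], [0.835, 0.55, 0.0], [-0.0, 0.001, -1.0]]
force: [0.5, 1.7, -1.9]
opening: 0.462
grasp_force: 30.0
```

play_rows --motion '[[[0, 0, 0.01, 0, 0, 0], [0, 0, 0.02, 0, 0, 0], [0, 0, 0.028, 0, 0, 0], [0, 0, 0.032, 0, 0, 0], [0, 0, 0.034, 0, 0, 0], [0, 0, 0.034, 0, 0, 0], [0, 0, 0.034, 0, 0, 0]]]'

```text
time_s: 28.97
position: [0.5489, 0.3824, 0.044]
tcp_rot: [[-0.55, 0.835, -0.0], [0.835, 0.55, 0.0], [0.0, 0.0, -1.0]]
force: [1.0, 0.3, -1.3]
opening: 0.456
grasp_force: 30.0
```

```bash
python3 go.py .5487 .3815 .042 33.3
```

```text
[-0.0006 -0.0007  0.002 ] wz 0.1 q6 -8.1 now [0.5489 0.3824 0.044 ] 33.4
```

play_rows --motion '[[[0, 0, 0.001, 0, 0, 0], [0, 0, 0.002, 0, 0, 0], [0, 0, 0.002, 0, 0, 0], [0, 0, 0.002, 0, 0, 0]]]'

```text
time_s: 29.3
position: [0.549, 0.3824, 0.0422]
tcp_rot: [[-0.55, 0.835, 0.0], [0.835, 0.55, 0.0], [-0.0, 0.0, -1.0]]
force: [-0.1, -0.1, -0.9]
opening: 0.455
grasp_force: 30.0
```

play_rows --motion '[[[0, 0, 0.0005, 0, 0, 0], [0, 0, 0.0005, 0, 0, 0], [0, 0, 0.0005, 0, 0, 0]]]'

```text
time_s: 29.55
position: [0.549, 0.3825, 0.042]
tcp_rot: [[-0.55, 0.835, 0.0], [0.835, 0.55, 0.0], [-0.0, 0.0, -1.0]]
force: [-1.4, 0.6, 0.7]
opening: 0.456
grasp_force: 30.0
```

play_rows --motion '[[[0, 0, 0.0005, 0, 0, 0], [0, 0, 0.0005, 0, 0, 0], [0, 0, 0.0005, 0, 0, 0]]]'

```text
time_s: 29.8
position: [0.549, 0.3825, 0.042]
tcp_rot: [[-0.551, 0.835, 0.0], [0.835, 0.551, 0.0], [-0.0, 0.0, -1.0]]
force: [-1.6, -0.1, 5.3]
opening: 0.459
grasp_force: 30.0
```

play_rows --motion '[[[0, 0, 0, 0, 0, 0], [0, 0, 0, 0, 0, 0], [0, 0, 0, 0, 0, 0], [0, 0, 0, 0, 0, 0], [0, 0, -0.02, 0, 0, 0], [0, 0, -0.055, 0, 0, 0], [0, 0, -0.095, 0, 0, 0], [0, 0, -0.13, 0, 0, 0]]]' --fingers 0.087

```text
time_s: 30.47
position: [0.5489, 0.3823, 0.1722]
tcp_rot: [[-0.55, 0.835, -0.0], [0.835, 0.55, -0.0], [0.0, -0.0, -1.0]]
force: [0.5, -0.0, 0.5]
opening: 0.955
grasp_force: 0.0
```

play_rows --motion '[[[0, 0, -0.03, 0, 0, 0], [0, 0, -0.06, 0, 0, 0], [0, 0, -0.08, 0, 0, 0], [0, 0, -0.08, 0, 0, 0], [0, 0, -0.08, 0, 0, 0]]]'

```text
time_s: 30.88
position: [0.5494, 0.3826, 0.2523]
tcp_rot: [[-0.55, 0.835, 0.003], [0.835, 0.55, 0.001], [-0.0, 0.003, -1.0]]
force: [0.5, -0.4, -0.2]
opening: 0.998
grasp_force: 0.0
```

Run:
```python
from fit import *
T=dict(round_box=(.348,.284,0),square_box=(.458,.0958,.717),hex_box=(.5255,-.381,.37),oblong_box=(.549,.382,2.15))
for cam in("wrist","scene","side"):
    c=imaging.capture(cam)
    if cam!="side": save(c,cam+"9.png")
    for n,(x,y,a) in T.items():
        r=render(c,n,[x,y,a,.004]); ds=finder.outline_of(cam,n)
        ds=[d["pixels"] for d in ds if (d["pixels"]&(r>.5)).sum()>20]
        if not ds: print(cam,n,"unseen"); continue
        s,h=S[n]; best=None
        f=lambda v:cost([(c,ds[0].astype(float))],n,[x+v[0]/100,y+v[1]/100,a+v[2]*.3,.004])
        q=minimize(f,[0,0,0],method="Nelder-Mead",options=dict(initial_simplex=[[0,0,0],[.5,0,0],[0,.5,0],[0,0,.5]],maxfev=120))
        print(cam,n,"err",round(q.fun,3),"off mm",np.round(q.x[:2]*10,1))
s=bot.read_state();print(s["time_s"],s["position"])
```

```text
wrist round_box err 0.047 off mm [ 1.5 -0.5]
wrist square_box unseen
wrist hex_box unseen
wrist oblong_box err 0.05 off mm [ 2.2 -0.4]
scene round_box err 0.163 off mm [-4.3  2.9]
scene square_box unseen
scene hex_box err 0.048 off mm [0.6 1.7]
scene oblong_box err 0.131 off mm [0.4 2. ]
side round_box err 0.078 off mm [ 1.3 -6.4]
side square_box err 0.081 off mm [ 2.6 -7.2]
side hex_box unseen
side oblong_box err 0.057 off mm [ 4.9 -4.8]
31.6333 [0.54888899 0.38239479 0.25106861]
```

View pics/scene9.png

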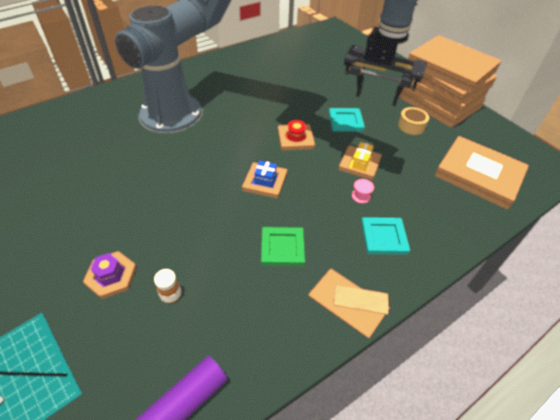

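View pics/wrist9.png

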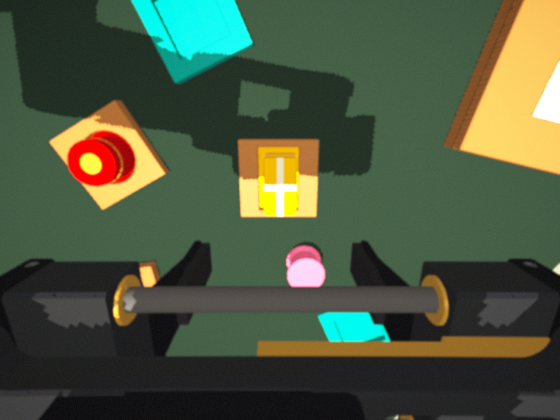

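All four boxes stand in their forms (scene: red 297,130; blue 265,173; purple 106,269; yellow 363,155). The spool (363,190) and jar (168,286) are unmoved, so I'm handing in.

```bash
python3 -c "
from h import *
print(bot.hand_in())"
```

```text
the job is handed in; nothing more can be done
None
```

I placed all four gift boxes in their matching forms, checked them in the camera views and handed the job in at about 32 s; the spool and jar look unmoved, and no verdict was returned.

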